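Grease the clay slab roller's bearing

ROBOT

A 6-joint arm with a two-finger parallel gripper is mounted at the origin on the work surface. World frame = base frame: x ahead of the robot, y to its left, z up, the work surface at z = 0. Lengths are in m, angles in rad, forces in N, time in s.
With the tool pointing down it reaches from about 0.25 to 0.775 m from the base axis. Payload 4 kg.
Tool frame: the origin (TCP) lies where the fingers leave the gripper's body, on its centre line; the fingertips stand 97 mm ahead of it and the grasp point (between the pads) lies 78 mm ahead of it; z points along the fingers, x is the direction in which the jaws open and shut, and the axes are right-handed (so a half turn about z gives the same grasp; the last joint's range is limited). The gripper opens to 94 mm and grips with 3 to 60 N. Pads are 16 mm wide; open, the fingers measure 119 mm over their backs; the gripper's body (75 mm by 177 mm) begins 78 mm behind the grasp point.
Start: joints at [-1.405, 0.087, 1.371, -0, 1.684, -0.103], TCP at [0.146, -0.53, 0.303] pointing down, gripper open.
Joint ranges: [-3.1, 3.1], [-0.76, 2.03], [0.27, 2.55], [-1.08, 4.22], [0.17, 2.65], [-2.57, 2.57]. Speed limits (rad/s): [2.79, 2.79, 3.14, 3.14, 3.14, 3.14].

INTERFACE

Orientations are given as [roll, pitch, yaw] about the fixed x, y, z axes, in that order (R = Rz(yaw) Ry(pitch) Rx(roll)).
In Python, from bench import * gives the robot as it stands.
- The arm moves only by the tool jog_arm, never from a script. Its argument "moves" is a list of rows, each a list of 7 numbers: the turn, a rotation vector about the world's x, y, z in rad, then the shift along the world's x, y, z in mm, then the finger opening in mm, from 0 to 94. In form: [[rx, ry, rz, tx, ty, tz, fingers], ...]. A call has 1 to 12 rows; each row shifts and turns the commanded pose from where the row before left it; what a row does not reach is not made up. A row lasts 1/8 s, in which the tool goes at most 62.5 mm and 10.7 degrees, less where a joint would pass 70% of its speed; a pose out of reach is approached as far as the arm can. A call is refused whole if a number of a shift passes 62.5 or a number of a turn 0.188, either way. A call with a gripper value outside its range is refused whole. The fingers move at their own pace and stop on an object; the grip force is fixed at half the most. Time passes only in rows, so rows that do not move let the fingers close. It gives the time, the measured TCP pose, the force and the opening at its end, in the units of the state.
- get_obs(): the state, without advancing time (a new reading comes with each control period).
- snapshot(name): name is "scene" or "side" or "wrist"; returns the picture (384x512x3 uint8, red, green, blue); there is no depth.
- get_calibration(name): a dict with "camera_matrix" (3x3 intrinsics, pixels), "k1" (the pictures are not rectified: a ray, as slopes to the right and down, at radius r is drawn at 1 + k1 r^2 times it, then the intrinsics apply), "R" (3x3) and "t" (3): a world point X has camera coordinates R X + t. Camera axes: x right, y down, z forward; pixel columns grow to the right and rows downward; lengths in m; the calibration is good to about 2 mm. A picture is of the moment at which its call begins: read the wrist's pose just before it. get_calibration takes no time and is no camera call; for the wrist camera it gives the pose at the moment of the call.
- close_job(): hands the job in, once; it reports no verdict.
Trained networks look in the newest picture that a camera, given by its name, has taken for a name from the list of things; names that differ only in an ending like _2 or _b are one class to them, and where a whole thing is asked for, a point or a joint stands for the part that bears it (a point fixed in the world has none). Each returns a list of dicts, best first, with "conf" (0 to 1); they miss things now and then, are a little off and sometimes report something else, mostly with a low value. They report only what shows in the picture. A call takes as long as a camera call.
- look_for(label, camera): "bbox" ([left, top, right, bottom] in pixels, round what is visible of it).
The state is a dict: "time": time; "joint_positions": joint angles; "qvel": joint speeds; "joint_torque": joint torques, N m; "tool_pos": TCP position; "ee_rot": TCP orientation; "wrist_force": force on the tool from outside, world axes, zero at the start; "wrist_torque": the same for the moment, N m; "width": finger opening in m.
Only numpy, scipy, OpenCV 4.12 (cv2) and the standard library are available. Lean on these libraries where they do the work, as an engineer would, in place of code of your own. Each camera call takes 0.05 s, during which the arm holds its last target.

TASK

Before the next pottery class, grease the bearing of the clay slab roller: pick up the orange push-type grease gun, press its coupler squarely onto the tilted grease nipple until it snaps over the nipple's detent balls, and push on until the coupler's mouth sits fully home on the brass collar, so that the red spring valve pin is held pressed in. Finish while still holding the gun and pressing it home: do not let go. Leave the paint jar, the cup and the bowl where they stand.

Things in the scene. Friction and masses are not known exactly. Their poses are not given: they have to be found in the camera images.
- gun_mid (a point): Middle of the loose grease gun (0.3 kg, round, 112 mm long), 56 mm above its mouth; z points from mouth to tail. It starts standing on its mouth on the bench. From the mouth up: 0-46 mm dark steel coupler, 36 mm across; 46-52 black guard, 48 across; 52-106 orange barrel, 25 across: grip it about 80 mm from the mouth, fingertips above the guard; 106-112 orange cap, 29 across.
- gun_mouth (a point): Centre of the coupler's open mouth, the lower end of the gun's axis; z points from mouth to tail. The mouth is a funnel, 30 mm wide at the rim, narrowing within 7 mm to a lip of 19 mm bore (7 to 12 mm deep); behind it a wider pocket, then a 19 mm bore from 28 mm to its closed end, 37 mm deep.
- nipple: Grease nipple fixed on the slab roller's bearing housing. Origin: centre of the outer face of its brass collar (42 mm across), 102 mm above the bench. z points out along the nipple: tilted 30 degrees from vertical, leaning to the machine's front (towards the robot, turned with the machine up to 0.4 rad); y is level, along the roller. Fully home, the gun's mouth lies flat on the collar.
- nipple_tip (a point): End of the red valve pin when free, on the nipple's axis, 44 mm out from the collar. Steel stem: 16 mm across, 36 mm long, coned tip; pin 8 mm across. Four spring balls stand 4 mm out of the stem, 21 mm from the collar: they resist the gun with 5 to 15 N with its mouth 18 to 14 mm from the collar, then snap out behind the lip and pull it on from 9 to 5 mm. The pin is touched at 7 mm.
- roller: The slab roller, fixed; origin on the bench under the blue bearing housing (80 mm round, 50 mm wide, top 100 mm up) that carries the nipple; front is -x, the roller runs to +y (62 mm across, 270 mm long, top 91 mm up) to a second blue housing 330 mm away, then a black hand wheel. Plywood base 220 mm by 430 mm, 18 mm thick.
- valve (a joint): How far the red valve pin is pressed in, m: 0 free, about 0.007 when the gun is fully home. Its spring pushes back along the nipple with 3 N at first, rising 1.2 N per mm to about 11 N; let go, it pushes the gun back to about 5 mm off the collar (pin in 2 mm).
- jar_mid (a point): Middle of the paint jar (44 mm across, 65 mm high, red cap), standing upright, loose; to be left alone.
- cup_mid (a point): Middle of the black cup (72 mm across, 85 mm high), standing upright, loose; to be left alone.
- bowl_mid (a point): Middle of the white bowl (130 mm across, 60 mm high), standing upright, loose; to be left alone.

How it is judged:
By the outcome, as a careful person would: the job done as asked, in the order asked, and still so for the second after the job is handed in, while the arm keeps its last pose, push and grip.
It also fails if it takes over 42 s, if anything falls off the work surface, if the arm or the gripper's body presses on something with over 40 N, if the wrist force passes 120 N, or if a joint passes its speed limit or range.

## Working session

There is one attempt and no reset: what is moved stays moved. The work goes in short steps, Python scripts to look and compute and a tool call to move; the robot and the scene stay as the last step left them, time stands still between calls to the robot, and variables do not carry over. Pictures are saved under pics/ and viewed, and the job is handed in when it is done.

Besides the shell and the picture viewer there is one more tool, called after "Call:" as name(argument=value, ...) on one line, values as JSON. jog_arm: Moves the arm, as the interface text tells. Its arguments: {"type":"object","properties":{"moves":{"type":"array","items":{"type":"array","items":{"type":"number"}}}},"required":["moves"]}

```bash
ls; mkdir -p pics
python3 - <<'E'
from bench import *
import cv2
o=get_obs();print(o)
for c in ["scene","side","wrist"]:
    im=snapshot(c);cv2.imwrite(f"pics/{c}0.png",im[...,::-1])
    k=get_calibration(c);print(c,k)
    for n in ["gun_mid","nipple","nipple_tip","roller","jar_mid","cup_mid","bowl_mid"]:
        if c!="wrist": print(n,[(r["conf"],[round(float(v)) for v in r["bbox"]]) for r in look_for(n,c)][:2])
print(get_obs()["time"])
E
```

```text
pics
{'time': 0.0, 'joint_positions': array([-1.40509999e+00,  8.79360156e-02,  1.37223754e+00, -2.22989606e-05,
        1.68361988e+00, -1.03112532e-01]), 'qvel': array([ 0.00147002,  0.00193123, -0.00087281, -0.00036182,  0.00101118,
        0.00191235]), 'joint_torque': array([ 2.76819637e-04, -3.40180528e+01, -3.02424216e+01,  7.18920864e-02,
        3.29398981e-02, -1.69474511e-04]), 'tool_pos': array([ 0.14599754, -0.52991377,  0.30152282]), 'ee_rot': array([-3.14138817e+00,  2.19137955e-03, -1.30198972e+00]), 'wrist_force': array([ 0.535299  , -0.04426548,  0.9213108 ]), 'wrist_torque': array([ 0.00102261,  0.03472193, -0.0013801 ]), 'width': 0.09418220744576317}
scene {'camera_matrix': array([[437.83158263,   0.        , 245.4653097 ],
       [  0.        , 437.83158263, 187.80443221],
       [  0.        ,   0.        ,   1.        ]]), 'k1': -0.13452309822000022, 'R': array([[-0.89065024,  0.45461766, -0.00805786],
       [ 0.3940399 ,  0.76288599, -0.51257928],
       [-0.22688036, -0.45970397, -0.8586021 ]]), 't': array([ 0.5110376 , -0.14282438,  1.14499501])}
gun_mid [(
[... 752 characters left out ...]
0.57, [215, 124, 233, 143]), (0.17, [290, 255, 312, 293])]
nipple_tip []
roller [(0.63, [139, 56, 272, 184]), (0.45, [263, 169, 317, 215])]
jar_mid [(0.64, [191, 226, 214, 259])]
cup_mid [(0.94, [213, 304, 254, 357]), (0.54, [141, 56, 274, 183])]
bowl_mid [(0.7, [264, 170, 319, 214])]
wrist {'camera_matrix': array([[277.75808316,   0.        , 255.16310098],
       [  0.        , 277.75808316, 195.98167433],
       [  0.        ,   0.        ,   1.        ]]), 'k1': 0.01870655256764218, 'R': array([[ 0.26612728, -0.96393695, -0.00135199],
       [-0.92363253, -0.25540073,  0.28578561],
       [-0.27582461, -0.07480661, -0.95829263]]), 't': array([-0.54939349, -0.0313411 ,  0.39278809])}
0.85
```

View pics/scene0.png

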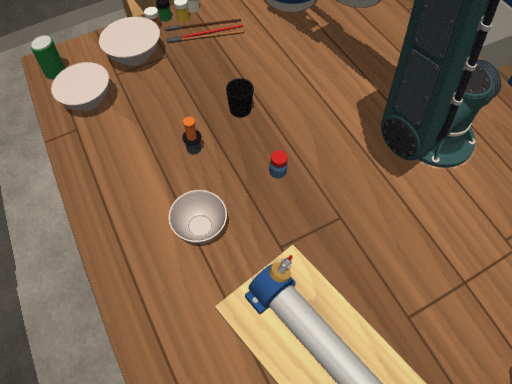

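View pics/side0.png

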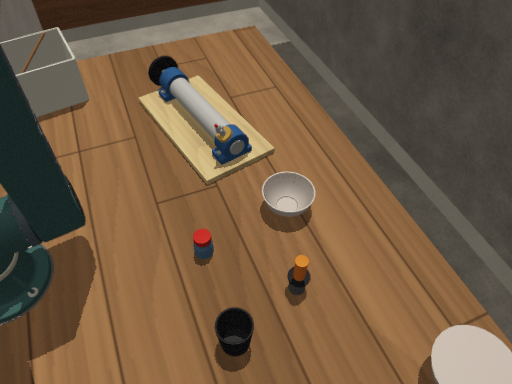

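View pics/wrist0.png

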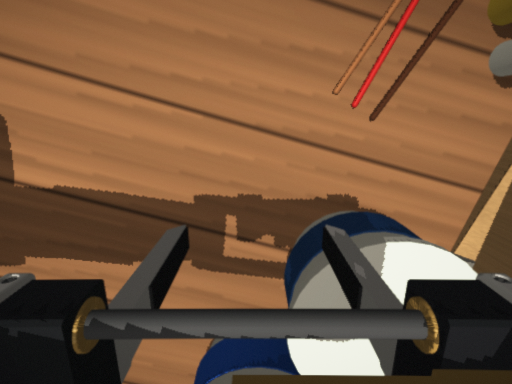

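The scene view shows the gun at (192,136), the nipple at (284,268), the bowl at (198,217), the jar at (279,164) and the cup at (239,97). The side view has the gun at (299,275) and the nipple at (220,132). I'll zoom in on these.

Run:
```python
import cv2,numpy as np
s=cv2.imread("pics/scene0.png");d=cv2.imread("pics/side0.png")
def z(im,x0,y0,w,h,n,k):
    cv2.imwrite(n,cv2.resize(im[y0:y0+h,x0:x0+w],None,fx=k,fy=k,interpolation=cv2.INTER_CUBIC))
a=[(s,240,240,60,75),(s,170,105,60,75),(d,190,110,60,75),(d,275,240,60,75)]
t=[cv2.resize(i[y:y+h,x:x+w],(400,500)[::1] if 0 else (400,500)) for i,x,y,w,h in a]
cv2.imwrite("pics/z1.png",cv2.resize(np.hstack(t[:2]),(800,500)));cv2.imwrite("pics/z2.png",np.hstack(t[2:]))
```

```text
(no output)
```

View pics/z1.png

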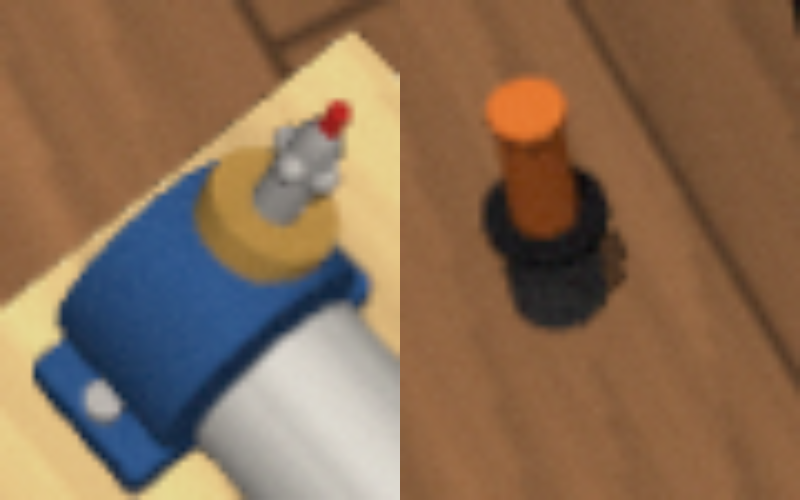

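View pics/z2.png

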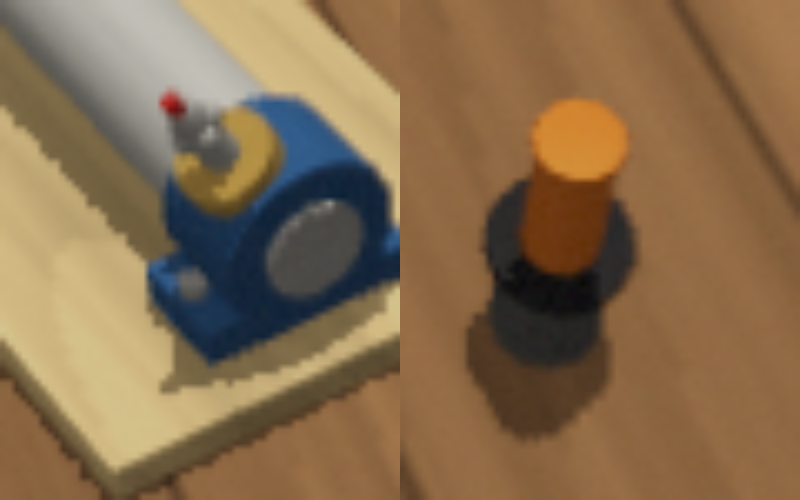

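```bash
cat > h.py <<'E'
import numpy as np,cv2
from bench import *
def ray(c,p,k=None):
    k=k or get_calibration(c);K=k["camera_matrix"]
    d=np.array([(p[0]-K[0,2])/K[0,0],(p[1]-K[1,2])/K[1,1]]);r=d.copy()
    for _ in range(20): r=d/(1+k["k1"]*(r@r))
    v=k["R"].T@np.r_[r,1];return -k["R"].T@k["t"],v/np.linalg.norm(v)
def proj(c,X,k=None):
    k=k or get_calibration(c);X=np.atleast_2d(X);q=X@k["R"].T+k["t"];s=q[:,:2]/q[:,2:]
    s=s*(1+k["k1"]*(s**2).sum(1,keepdims=True));K=k["camera_matrix"]
    return s*[K[0,0],K[1,1]]+K[:2,2]
def tri(rs):
    A=0;b=0
    for o,v in rs:
        P=np.eye(3)-np.outer(v,v);A=A+P;b=b+P@o
    X=np.linalg.solve(A,b);return X,[np.linalg.norm((np.eye(3)-np.outer(v,v))@(X-o)) for o,v in rs]
def atz(r,z): o,v=r;return o+v*(z-o[2])/v[2]
E
python3 - <<'E'
from h import *
np.set_printoptions(precision=4,suppress=True)
for n,a,b,z in [("tip",(291,256),(215.3,124.6),.14),("collar",(281.5,271),(223.3,134.7),.102),("cap",(188.9,121.2),(302,260.7),.112),("jarcap",(279,157),(202.5,236),.065),("bowl",(198,214),(289,190),.06),("cup",(239,88),(235,321),.085)]:
    ra,rb=ray("scene",a),ray("side",b);print(n,tri([ra,rb]),atz(ra,z),atz(rb,z))
for p in [(292.5,245.5),(217,307)]: print(atz(ray("scene",p),.018))
for p in [(208,178),(272,148)]: print(atz(ray("side",p),.018))
E
```

```text
tip (array([0.5592, 0.162 , 0.1412]), [np.float64(0.0004216296000748467), np.float64(0.00042162960007459036)]) [0.5585 0.1618 0.14  ] [0.5599 0.1632 0.14  ]
collar (array([0.5796, 0.167 , 0.0971]), [np.float64(0.0006906996639161482), np.float64(0.0006906996639161061)]) [0.5801 0.1686 0.102 ] [0.5786 0.1614 0.102 ]
cap (array([ 0.5954, -0.2522,  0.1113]), [np.float64(0.0009816707332714262), np.float64(0.0009816707332712172)]) [ 0.5947 -0.2511  0.112 ] [ 0.5961 -0.2529  0.112 ]
jarcap (array([ 0.4384, -0.0917,  0.0637]), [np.float64(0.0008851676589149203), np.float64(0.000885167658915048)]) [ 0.4381 -0.0907  0.065 ] [ 0.439 -0.093  0.065]
bowl (array([ 0.6706, -0.0412,  0.0635]), [np.float64(0.0014862832947524977), np.float64(0.0014862832947523336)]) [ 0.6688 -0.0424  0.06  ] [ 0.6736 -0.0391  0.06  ]
cup (array([ 0.4335, -0.3105,  0.0904]), [np.float64(0.00043719137837089817), np.float64(0.000437191378370936)]) [ 0.4309 -0.315   0.085 ] [ 0.4346 -0.3085  0.085 ]
[0.5095 0.1037 0.018 ]
[0.7175 0.1522 0.018 ]
[0.5134 0.1078 0.018 ]
[0.7143 0.1499 0.018 ]
```

Run:
```python
import cv2,numpy as np
s=cv2.imread("pics/side0.png")
cv2.imwrite("pics/z3.png",cv2.resize(s[50:195,125:285],None,fx=4,fy=4,interpolation=cv2.INTER_CUBIC))
```

```text
(no output)
```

View pics/z3.png

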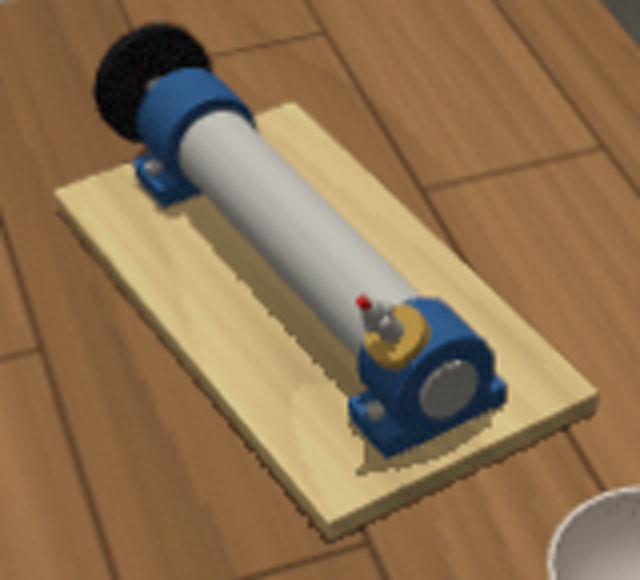

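Run:
```python
from h import *
np.set_printoptions(precision=4,suppress=True)
P=[atz(ray("side",p),.018) for p in [(207.5,181.2),(274,149),(139.2,98.7),(198,75.7)]]
for p in P:print(p)
for i,j in [(0,1),(2,3),(0,2),(1,3)]:
    d=P[j]-P[i];print(np.linalg.norm(d),np.arctan2(d[1],d[0])-(np.pi/2 if i%2==0 and j==2 or i==1 else 0))
```

```text
[0.5087 0.0976 0.018 ]
[0.7179 0.1442 0.018 ]
[0.4161 0.5114 0.018 ]
[0.6258 0.5634 0.018 ]
0.21429250616791165 0.21934014270497157
0.21610709322130456 0.24318117833253622
0.4240360786301975 0.22031092290028753
0.42918970428635056 0.2162144170002085
```

The yaw comes out at about 0.22 rad, and the nipple and gun positions agree between the two views. The gun cap is at (0.595, −0.252) and its height checks as 0.111 against a nominal 0.112. I'll move above the gun.

Call:
jog_arm(moves=[[0, 0, 0.108, 37.5, 23, 0, 94], [0, 0, 0.108, 37.5, 23, 0, 94], [0, 0, 0.108, 37.5, 23, 0, 94], [0, 0, 0.108, 37.5, 23, 0, 94], [0, 0, 0.108, 37.5, 23, 0, 94], [0, 0, 0.108, 37.5, 23, 0, 94], [0, 0, 0.108, 37.5, 23, 0, 94], [0, 0, 0.108, 37.5, 23, 0, 94], [0, 0, 0.108, 37.5, 23, 0, 94], [0, 0, 0.108, 37.5, 23, 0, 94], [0, 0, 0.108, 37.5, 23, 0, 94], [0, 0, 0.108, 37.5, 23, 0, 94]])

```text
time: 2.35
tool_pos: [0.5973, -0.2534, 0.3027]
ee_rot: [3.141, -0.0, -0.002]
wrist_force: [0.3, -1.6, 0.4]
width: 0.0943
```

Run:
```python
from h import *
np.set_printoptions(precision=4,suppress=True)
print(get_obs()["tool_pos"]);k=get_calibration("wrist");im=snapshot("wrist");cv2.imwrite("pics/w1.png",im[...,::-1])
print(look_for("gun_mid","wrist"),proj("wrist",[.5954,-.2522,.112],k))
print(get_obs()["tool_pos"],get_obs()["qvel"])
```

```text
[ 0.5973 -0.2534  0.3027]
[{'bbox': [238.5, 160.8, 273.8, 212.9], 'conf': 0.68}, {'bbox': [270.2, 0.0, 393.1, 53.9], 'conf': 0.24}] [[254.4186 197.2549]]
[ 0.5988 -0.2514  0.3016] [-0.0552 -0.0361  0.0389 -0.0513  0.02    0.0239]
```

View pics/w1.png

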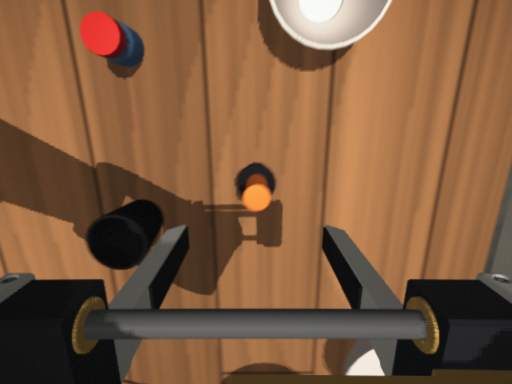

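The cap is at (256,196), within 2 px of where I predicted it. I'll correct y by +2 mm and descend.

Call:
jog_arm(moves=[[0, 0, 0, 0, 2, -30, 94], [0, 0, 0, 0, 0, -30, 94], [0, 0, 0, 0, 0, -30, 94], [0, 0, 0, 0, 0, -25, 94], [0, 0, 0, 0, 0, -20, 94], [0, 0, 0, 0, 0, -10, 94], [0, 0, 0, 0, 0, 0, 94], [0, 0, 0, 0, 0, 0, 94]])

```text
time: 3.45
tool_pos: [0.5966, -0.2526, 0.159]
ee_rot: [3.141, -0.002, -0.006]
wrist_force: [0.9, -0.3, -0.3]
width: 0.0943
```

Run:
```python
from h import *
for c in ["wrist","side"]:
    cv2.imwrite(f"pics/{c}2.png",snapshot(c)[...,::-1])
o=get_obs();print(o["tool_pos"],o["ee_rot"],o["wrist_force"])
s=cv2.imread("pics/side2.png")[200:320,240:360];w=cv2.imread("pics/wrist2.png")
cv2.imwrite("pics/z4.png",np.hstack([cv2.resize(s,(384,384)),w[:,100:500]]))
```

```text
[ 0.59663438 -0.25255486  0.15917846] [ 3.14037609e+00 -2.33082179e-03 -5.97628190e-03] [ 0.03266938 -0.28271282  0.96552019]
```

View pics/z4.png

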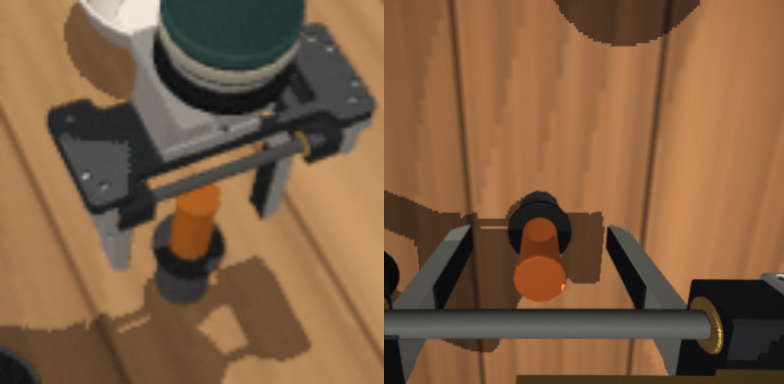

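Run:
```python
from h import *
k=get_calibration("wrist");print(atz(ray("wrist",(256.3,278),k),.112), atz(ray("wrist",(240+205*120/384,0),k),.1))
print(atz(ray("side",(240+202*120/384,200+200*120/384)),.112))
print(proj("wrist",[[.596,-.2525,.112],[.5966,-.2515,.112]],k))
```

```text
[ 0.59639632 -0.25285397  0.112     ] [ 0.61774495 -0.12241649  0.1       ]
[ 0.59632976 -0.2573444   0.112     ]
[[255.54886169 277.41760877]
 [256.67430708 275.75091156]]
```

The gun at (0.5964, −0.2528) lines up with the TCP at (0.5966, −0.2526). I'll lower 3 mm, close, and lift.

Call:
jog_arm(moves=[[0, 0, 0, 0, 0, -3, 94], [0, 0, 0, 0, 0, 0, 60], [0, 0, 0, 0, 0, 0, 10], [0, 0, 0, 0, 0, 0, 10], [0, 0, 0, 0, 0, 0, 10], [0, 0, 0, 0, 0, 0, 10], [0, 0, 0, 0, 0, 0, 10], [0, 0, 0, 0, 0, 0, 10]])

```text
time: 4.55
tool_pos: [0.5961, -0.2523, 0.1547]
ee_rot: [3.142, -0.0, -0.006]
wrist_force: [1.0, -0.0, -0.5]
width: 0.0278
```

Call:
jog_arm(moves=[[0, 0, 0, 0, 0, 0, 0], [0, 0, 0, 0, 0, 0, 0], [0, 0, 0, 0, 0, 20, 0], [0, 0, 0, 0, 0, 20, 0], [0, 0, 0, 0, 0, 0, 0]])

```text
time: 5.18
tool_pos: [0.5973, -0.2529, 0.1985]
ee_rot: [3.139, -0.006, -0.006]
wrist_force: [-0.1, -0.2, -4.6]
width: 0.0278
```

Run:
```python
from h import *
for c in ["wrist","side"]:
    cv2.imwrite(f"pics/{c}3.png",snapshot(c)[...,::-1])
o=get_obs();print(o["tool_pos"],o["ee_rot"],o["wrist_force"],o["width"])
s=cv2.imread("pics/side3.png")[200:320,240:360];w=cv2.imread("pics/wrist3.png")
cv2.imwrite("pics/z5.png",np.hstack([cv2.resize(s,(384,384)),w[:,100:500]]))
```

```text
[ 0.59616774 -0.25233015  0.19539904] [ 3.14104212e+00 -1.03293949e-03 -5.99162063e-03] [-0.39134412  0.05829979 -4.30911766] 0.027570695953532693
```

View pics/z5.png

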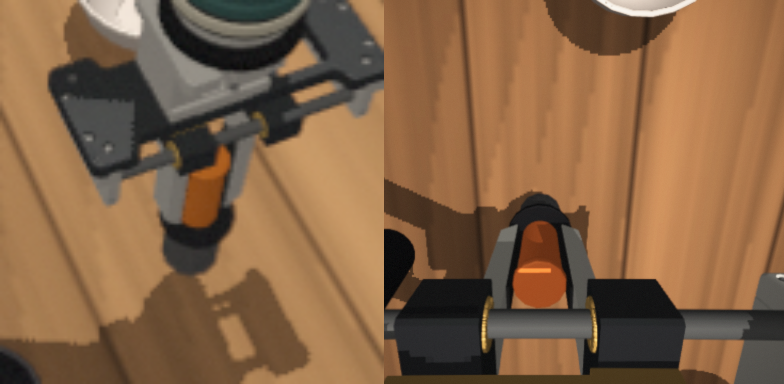

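Held straight with a width of 27.6 mm; the wrist force rose by about 4 N, as it should with the gun's weight. The mouth is about 155 mm from the TCP. Next I'll carry it to a pose on the nipple axis, 100 mm out from the collar.

Call:
jog_arm(moves=[[0, 0, 0.113, 0, 0, 40, 0], [0, 0, 0.113, 0, 0, 45, 0], [0, 0, 0, 0, 20, 42, 0], [0, 0, 0, -17, 45, 0, 0], [0, 0, 0, -18, 50, 0, 0], [0.019, -0.085, 0, -18, 50, 0, 0], [0.019, -0.085, 0, -18, 50, 0, 0], [0.019, -0.085, 0, -18, 50, 0, 0], [0.019, -0.085, 0, -18, 50, 0, 0], [0.019, -0.085, 0, -18, 45, 0, 0], [0.019, -0.086, 0, -15, 31, 0, 0], [0, 0, 0, 0, 0, 0, 0]])

```text
time: 6.78
tool_pos: [0.4531, 0.1405, 0.3196]
ee_rot: [-3.141, -0.519, 0.224]
wrist_force: [0.0, -0.5, -3.6]
width: 0.0279
```

Call:
jog_arm(moves=[[0, 0, 0, 0, 0, 0, 0], [0, 0, 0, 0, 0, 0, 0]])

```text
time: 7.02
tool_pos: [0.4566, 0.1378, 0.3214]
ee_rot: [3.141, -0.522, 0.219]
wrist_force: [0.8, -0.7, -3.7]
width: 0.0272
```

```bash
cat > chk.py <<'E'
from h import *
import sys
from scipy.spatial.transform import Rotation as Ro
np.set_printoptions(precision=4,suppress=True)
n=sys.argv[1];x0,y0,x1,y1=250,210,330,310
for c in ["scene","side","wrist"]: cv2.imwrite(f"pics/{c}{n}.png",snapshot(c)[...,::-1])
o=get_obs();R=Ro.from_euler("xyz",o["ee_rot"]).as_matrix();z=R[:,2];print(o["time"],"tcp",o["tool_pos"],"toolz",z,"x",R[:,0],"F",o["wrist_force"],o["width"])
C=np.array([.5805,.167,.102]);u=np.array([-.488,-.109,.866]);m=o["tool_pos"]+.155*z
print("mouth",m,"along",(m-C)@u,"lat",(m-C)-((m-C)@u)*u,"tilt err",np.cross(-z,u))
print(proj("scene",[m,m-z*.046,C,C+u*.044]),proj("side",[m,m-z*.046,C,C+u*.044]))
s=cv2.imread(f"pics/scene{n}.png")[215:305,240:320];d=cv2.imread(f"pics/side{n}.png")[85:175,180:260]
cv2.imwrite(f"pics/zz{n}.png",np.hstack([cv2.resize(i,(400,450),interpolation=cv2.INTER_CUBIC) for i in (s,d)]))
E
python3 chk.py 4
```

```text
7.175 tcp [0.4567 0.1379 0.3216] toolz [ 0.4875  0.1078 -0.8664] x [0.8458 0.1878 0.4993] F [-0.1752 -0.0163 -3.3924] 0.028270187084077567
mouth [0.5323 0.1546 0.1873] along 0.09874242122291421 lat [-0.0001 -0.0016 -0.0002] tilt err [ 0.0011 -0.0006  0.0005]
[[303.6811 236.7213]
 [315.6257 219.6084]
 [280.9059 270.38  ]
 [290.8496 256.2815]] [[204.192  114.219 ]
 [194.066  104.0069]
 [223.2768 133.1622]
 [215.0734 124.8921]]
```

View pics/zz4.png

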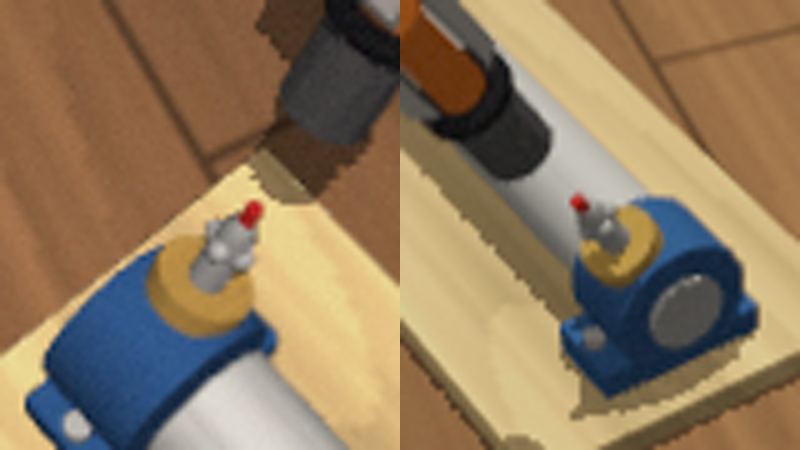

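View pics/wrist4.png

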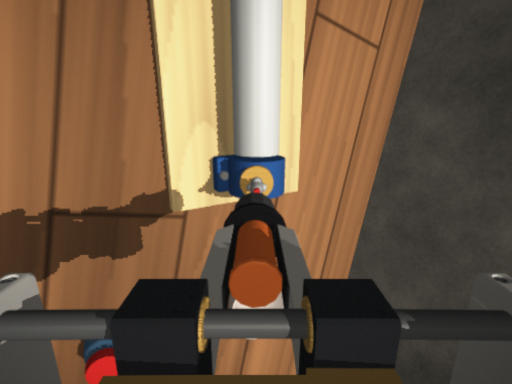

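```bash
cat > ov.py <<'E'
from h import *
import sys
from scipy.spatial.transform import Rotation as Ro
n=sys.argv[1];o=get_obs();R=Ro.from_euler("xyz",o["ee_rot"]).as_matrix();z=R[:,2];m=o["tool_pos"]+.155*z
C=np.array([.5805,.167,.102]);u=np.array([-.488,-.109,.866]);v=np.array([-.218,.976,0]);w=np.cross(u,v)
t=np.linspace(0,6.283,60)[:,None];out=[]
for c,(x,y) in (("scene",(240,205)),("side",(170,80))):
    im=cv2.imread(f"pics/{c}{n}.png")[y:y+100,x:x+80];im=cv2.resize(im,None,fx=5,fy=5,interpolation=cv2.INTER_CUBIC)
    for P,a,b,r,col in [(m,R[:,0],R[:,1],.018,(0,255,0)),(m-z*.046,R[:,0],R[:,1],.024,(0,255,0)),(C,v,w,.021,(255,0,255)),(C+u*.036,v,w,.004,(255,0,255)),(C+u*.044,v,w,.004,(255,0,255))]:
        q=proj(c,P+r*(np.cos(t)*a+np.sin(t)*b));q=((q-[x,y]+.5)*5-.5).round().astype(int)
        cv2.polylines(im,[q],True,col,1)
    out.append(im)
cv2.imwrite(f"pics/ov{n}.png",np.hstack(out))
E
python3 ov.py 4
```

```text
(no output)
```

View pics/ov4.png

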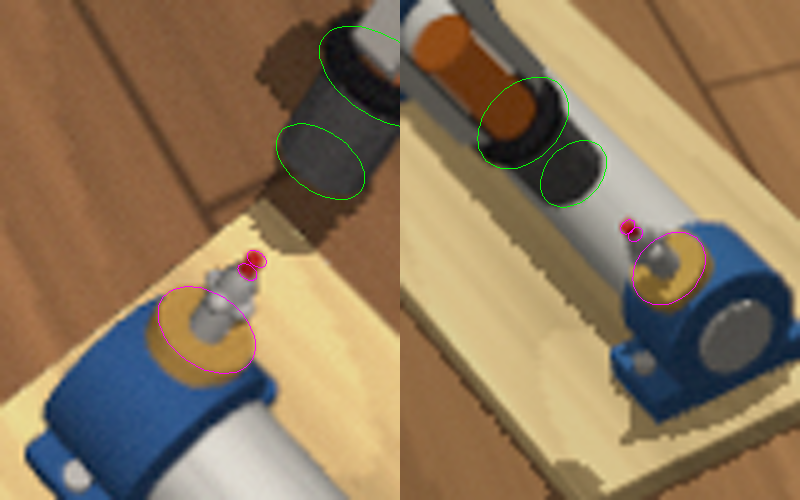

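The overlays match within about 1 px in both views, and the wrist view shows the pin in line at (257,191). I'll correct y by +1.5 mm and advance 50 mm along the axis, which leaves the mouth just short of the pin tip.

Call:
jog_arm(moves=[[0, 0, 0, 5, 2.5, -9, 0], [0, 0, 0, 7, 1.5, -12, 0], [0, 0, 0, 7, 1.5, -12, 0], [0, 0, 0, 5.4, 1.4, -10.3, 0], [0, 0, 0, 0, 0, 0, 0], [0, 0, 0, 0, 0, 0, 0], [0, 0, 0, 0, 0, 0, 0]])

```text
time: 8.05
tool_pos: [0.4806, 0.1457, 0.2793]
ee_rot: [3.141, -0.525, 0.22]
wrist_force: [0.9, -0.8, -4.3]
width: 0.0277
```

```bash
python3 chk.py 5; python3 ov.py 5
```

```text
8.2 tcp [0.4805 0.1456 0.279 ] toolz [ 0.489   0.1091 -0.8654] x [0.8445 0.189  0.501 ] F [-0.4285  0.6878 -4.0521] 0.02761185417432014
mouth [0.5563 0.1626 0.1449] along 0.04944568343051901 lat [-0.0001  0.0009  0.0001] tilt err [-0.0001  0.0011  0.0001]
[[292.4125 254.8512]
 [303.6078 238.9515]
 [280.9059 270.38  ]
 [290.8496 256.2815]] [[213.8642 123.5817]
 [204.5318 114.2051]
 [223.2768 133.1622]
 [215.0734 124.8921]]
```

View pics/ov5.png

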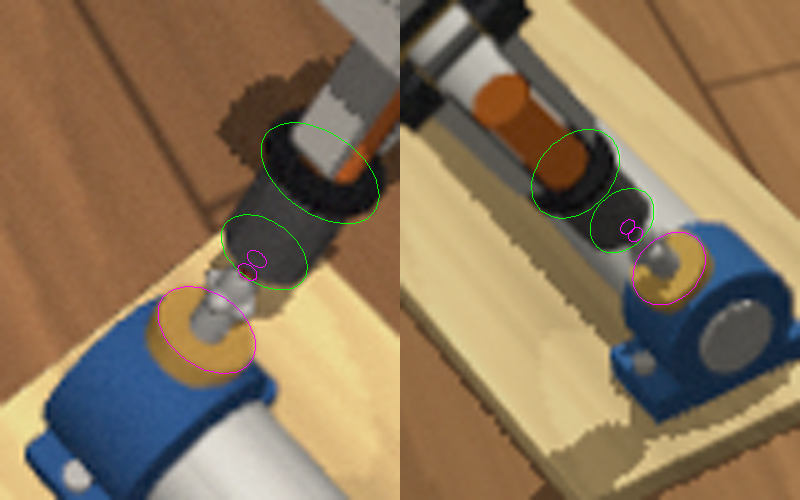

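Call:
jog_arm(moves=[[0, 0, 0, 2.2, 0.3, -3.9, 0], [0, 0, 0, 2.2, 0.4, -3.9, 0], [0, 0, 0, 2.2, 0.5, -3.9, 0], [0, 0, 0, 2.2, 0.5, -3.9, 0], [0, 0, 0, 2.2, 0.5, -3.9, 0], [0, 0, 0, 2.2, 0.5, -3.9, 0], [0, 0, 0, 0, 0, 0, 0], [0, 0, 0, 0, 0, 0, 0]])

```text
time: 9.2
tool_pos: [0.4937, 0.1484, 0.2551]
ee_rot: [3.141, -0.524, 0.22]
wrist_force: [0.2, -0.4, -3.8]
width: 0.0276
```

```bash
python3 chk.py 6; python3 ov.py 6
```

```text
9.35 tcp [0.4936 0.1483 0.2551] toolz [ 0.4882  0.1089 -0.8659] x [0.845  0.1891 0.5002] F [ 0.2268  0.9737 -3.9916] 0.027981631579916507
mouth [0.5693 0.1652 0.1209] along 0.02204767444381145 lat [-0.0004  0.0006 -0.0002] tilt err [0.0001 0.0002 0.0001]
[[286.1693 263.6382]
 [296.9228 248.3892]
 [280.9059 270.38  ]
 [290.8496 256.2815]] [[218.9948 129.0311]
 [210.0833 120.0603]
 [223.2768 133.1622]
 [215.0734 124.8921]]
```

View pics/ov6.png

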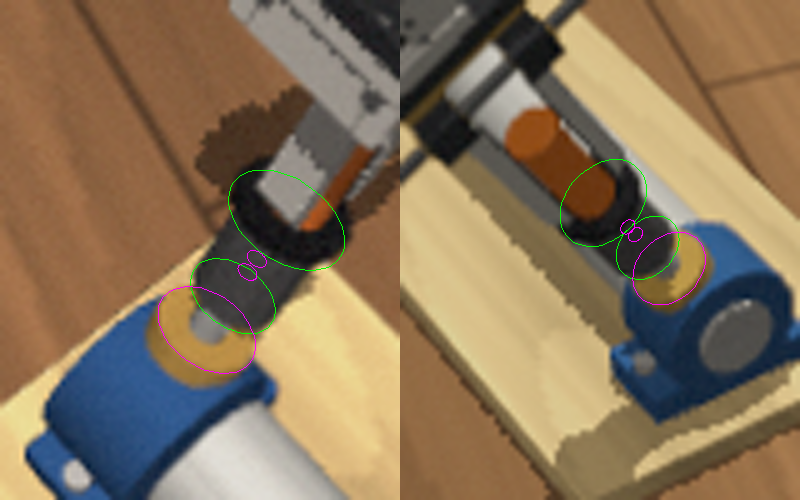

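The stem is in the mouth and there is no side load. Next I'll push through the detent slowly.

Call:
jog_arm(moves=[[0, 0, 0, 1, 0.2, -1.75, 0], [0, 0, 0, 1, 0.2, -1.75, 0], [0, 0, 0, 1, 0.2, -1.75, 0]])

```text
time: 9.72
tool_pos: [0.4972, 0.149, 0.2515]
ee_rot: [3.141, -0.527, 0.22]
wrist_force: [-6.6, -1.3, 6.5]
width: 0.0278
```

Call:
jog_arm(moves=[[0, 0, 0, 1, 0.2, -1.75, 0], [0, 0, 0, 0, 0, 0, 0]])

```text
time: 9.98
tool_pos: [0.4983, 0.1493, 0.2511]
ee_rot: [3.141, -0.528, 0.22]
wrist_force: [-7.4, -1.5, 6.2]
width: 0.0278
```

Call:
jog_arm(moves=[[0, 0, 0, 1, 0.2, -1.75, 0], [0, 0, 0, 0, 0, 0, 0]])

```text
time: 10.22
tool_pos: [0.4993, 0.1495, 0.25]
ee_rot: [3.141, -0.529, 0.221]
wrist_force: [-8.3, -2.2, 8.3]
width: 0.0274
```

Call:
jog_arm(moves=[[0, 0, 0, 1, 0.2, -1.75, 0], [0, 0, 0, 0, 0, 0, 0]])

```text
time: 10.48
tool_pos: [0.5002, 0.1497, 0.2472]
ee_rot: [3.141, -0.528, 0.22]
wrist_force: [-3.8, -0.2, 2.5]
width: 0.0281
```

The axial force peaked at about 15 N and then dropped, so the detent is passing. I'll keep pushing.

Call:
jog_arm(moves=[[0, 0, 0, 1, 0.2, -1.75, 0], [0, 0, 0, 0, 0, 0, 0]])

```text
time: 10.72
tool_pos: [0.5012, 0.1498, 0.244]
ee_rot: [3.141, -0.526, 0.22]
wrist_force: [-1.7, 0.0, 0.2]
width: 0.0278
```

Call:
jog_arm(moves=[[0, 0, 0, 1, 0.2, -1.75, 0], [0, 0, 0, 0, 0, 0, 0]])

```text
time: 10.98
tool_pos: [0.5021, 0.15, 0.2403]
ee_rot: [3.141, -0.524, 0.22]
wrist_force: [4.1, 0.5, -4.6]
width: 0.0277
```

Call:
jog_arm(moves=[[0, 0, 0, 1, 0.2, -1.75, 0], [0, 0, 0, 0, 0, 0, 0]])

```text
time: 11.22
tool_pos: [0.5029, 0.1502, 0.2396]
ee_rot: [3.141, -0.524, 0.22]
wrist_force: [0.5, -0.3, 0.6]
width: 0.0277
```

Call:
jog_arm(moves=[[0, 0, 0, 1, 0.2, -1.75, 0], [0, 0, 0, 0, 0, 0, 0]])

```text
time: 11.48
tool_pos: [0.5038, 0.1503, 0.2381]
ee_rot: [3.141, -0.525, 0.22]
wrist_force: [-1.4, 0.1, 3.1]
width: 0.0279
```

```bash
python3 chk.py 7; python3 ov.py 7
```

```text
11.625 tcp [0.5038 0.1504 0.2381] toolz [ 0.4889  0.109  -0.8655] x [0.8446 0.189  0.5009] F [-1.2565 -1.2632  2.9377] 0.027608868606131494
mouth [0.5796 0.1673 0.1039] along 0.0020945009031712804 lat [0.0001 0.0005 0.0001] tilt err [-0.0001  0.001   0.0001]
[[281.4579 269.945 ]
 [291.9233 255.1333]
 [280.9059 270.38  ]
 [290.8496 256.2815]] [[222.863  132.6205]
 [214.2297 123.939 ]
 [223.2768 133.1622]
 [215.0734 124.8921]]
```

View pics/ov7.png

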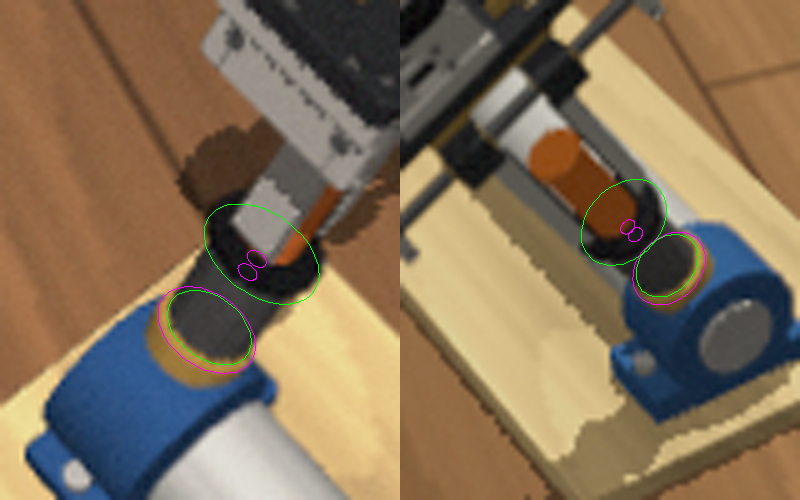

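The detent snapped: the force went briefly negative, so it was pulling the gun on. About 7 N of pin spring is showing now. I'll press on until there is hard contact.

Call:
jog_arm(moves=[[0, 0, 0, 1, 0.2, -1.75, 0], [0, 0, 0, 0, 0, 0, 0]])

```text
time: 11.88
tool_pos: [0.5049, 0.1506, 0.2363]
ee_rot: [3.141, -0.525, 0.22]
wrist_force: [-3.4, -0.9, 5.0]
width: 0.0279
```

Call:
jog_arm(moves=[[0, 0, 0, 1, 0.2, -1.75, 0], [0, 0, 0, 0, 0, 0, 0]])

```text
time: 12.12
tool_pos: [0.5057, 0.1508, 0.2354]
ee_rot: [3.141, -0.525, 0.22]
wrist_force: [-7.2, -2.5, 8.5]
width: 0.0277
```

Call:
jog_arm(moves=[[0, 0, 0, 0.5, 0.1, -0.9, 0], [0, 0, 0, 0, 0, 0, 0]])

```text
time: 12.38
tool_pos: [0.5059, 0.1509, 0.2354]
ee_rot: [3.141, -0.525, 0.221]
wrist_force: [-12.0, -3.0, 12.6]
width: 0.028
```

Call:
jog_arm(moves=[[0, 0, 0, 0.5, 0.1, -0.9, 0], [0, 0, 0, 0, 0, 0, 0], [0, 0, 0, 0, 0, 0, 0], [0, 0, 0, 0, 0, 0, 0], [0, 0, 0, 0, 0, 0, 0], [0, 0, 0, 0, 0, 0, 0], [0, 0, 0, 0, 0, 0, 0], [0, 0, 0, 0, 0, 0, 0]])

```text
time: 13.38
tool_pos: [0.5062, 0.151, 0.2356]
ee_rot: [3.141, -0.526, 0.221]
wrist_force: [-17.0, -3.8, 17.3]
width: 0.0276
```

```bash
python3 chk.py 8; python3 ov.py 8
```

```text
13.525 tcp [0.5063 0.151  0.2356] toolz [ 0.4898  0.1093 -0.865 ] x [0.844  0.1894 0.5018] F [-16.5193  -4.2272  17.8805] 0.027683179433194854
mouth [0.5822 0.168  0.1015] along -0.0013222596554671394 lat [0.001  0.0008 0.0007] tilt err [-0.0004  0.0021  0.    ]
[[280.3901 271.2609]
 [290.8208 256.5084]
 [280.9059 270.38  ]
 [290.8496 256.2815]] [[223.769  132.9018]
 [215.1804 124.2697]
 [223.2768 133.1622]
 [215.0734 124.8921]]
```

View pics/ov8.png

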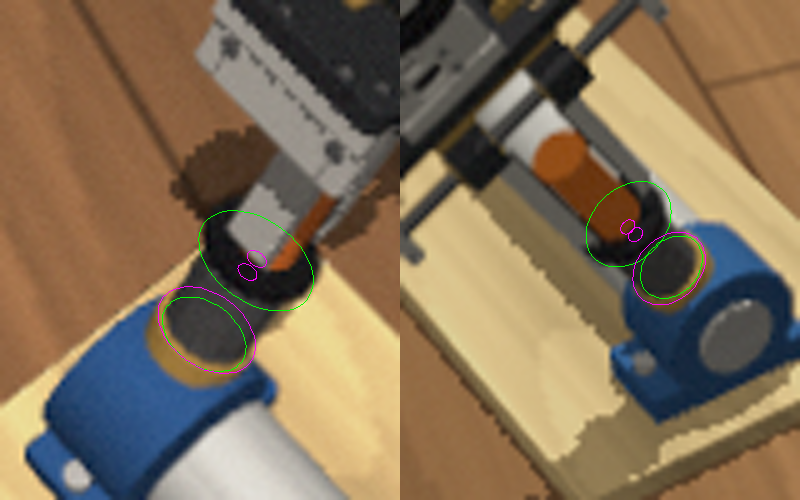

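View pics/scene8.png

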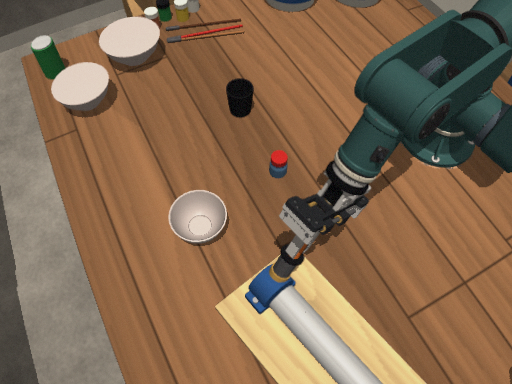

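The axial push is holding steady at about 27 N against a hard stop; the last 1 mm command added 6 N with no TCP movement. The pin spring alone gives only about 11 N. The jar, cup and bowl are at their original pixels. I'll hand in.

Run:
```python
from bench import *
print(close_job());o=get_obs();print(o["time"],o["wrist_force"],o["tool_pos"],o["width"])
```

```text
the job is handed in; nothing more can be done
None
the job is handed in; nothing more can be done
```

The grease gun's coupler is pressed home on the nipple. I handed the job in at about 13.5 s with the arm still gripping the gun and pressing.

- **Grip and approach:** I gripped the gun about 77 mm above its mouth, with the fingertips just above the guard. I lined it up with the tilted nipple (machine turned about 0.22 rad) and pushed it on in small steps.
- **Snap and seating:** Resistance rose to about 15 N, then turned into a brief pull as the coupler snapped over the balls, then rose again with the pin spring. It ended in a hard stop with about 27 N along the nipple, steady for 1 s, against about 11 N from the spring alone. Tilt error was about 0.1 degree, and the side force about 4 N.
- **Pictures:** The mouth sits on the collar in the scene and side views. In the last scene picture the jar, cup and bowl are where they started.
- **Checks that disagreed or were missing:**
  - By the TCP reading, the mouth would be 1.3 mm inside the collar. That comes from calibration error or a slip of 1–2 mm in the grip.
  - I could not see the pin itself, so its being pressed in is inferred from force and position.
  - The gripper read 27.6 mm on the 25 mm barrel, though the grip held throughout.

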